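Unplug the charger and hold in the bench timer's recessed reset

ROBOT

A 6-joint arm with a two-finger parallel gripper is mounted at the origin on the work surface. World frame = base frame: x ahead of the robot, y to its left, z up, the work surface at z = 0. Lengths are in m, angles in rad, forces in N, time in s.
With the tool pointing down it reaches from about 0.425 to 1.125 m from the base axis. Payload 14.9 kg.
Tool frame: the origin (TCP) lies between the finger pads, 19 mm behind the fingertips; this is the grasp point; z points along the fingers, y is the line along which they close (so a half turn about z gives the same grasp; the last joint's range is limited). The gripper opens to 91 mm and grips with 3 to 60 N. Pads are 32 mm wide; open, the fingers measure 118 mm over their backs; the gripper's body (76 mm by 178 mm) begins 60 mm behind the grasp point.
Start: joints at [-1.178, 0.379, 1.734, -0, 1.028, -0.033], TCP at [0.289, -0.638, 0.233] pointing down, gripper open.
Joint ranges: [-2.77, 2.77], [-0.74, 2.19], [0, 2.66], [-1.06, 4.2], [0.31, 2.87], [-3.08, 3.08]. Speed limits (rad/s): [1.89, 1.89, 2.39, 3.14, 3.14, 3.14].

INTERFACE

Orientations are given as a rotation vector (axis times angle).
In Python, from station import read_state, snapshot, get_calibration, workorder gives the robot as it stands. The module is installed in compiled form; this text tells all that it offers.
- The arm moves only by the tool jog_arm, never from a script. Its arguments are lists of equal length, an entry for each row: "angular": the turn, a rotation vector about the tool's x, y, z in parts of the range, where 1.0 means pi/2 rad, a list of three; "linear": the shift along the tool's x, y, z in shares of 80 cm (1.0 is 80 cm), a list of three; "hand": the opening, from 0 (shut) to 1 (fully open). In form: {"angular": [[wx, wy, wz], ...], "linear": [[x, y, z], ...], "hand": [hand, ...]}. A call has 1 to 20 rows; each row is the pose to reach, as a shift and turn from the pose commanded when the call began, along the tool's axes at that moment; what a row does not reach only later rows make up. A row lasts 1/8 s, in which the tool goes at most 62.5 mm and 10.7 degrees, less where a joint would pass 70% of its speed; a pose out of reach is approached as far as the arm can. A call with a gripper value outside its range is refused whole. The fingers move at their own pace and stop on an object; "force" is the grip in N (left out, the last holds). Time passes only in rows, so rows that repeat a pose let the fingers close. It gives the time, the measured TCP pose, the force, the opening and the grip force at its end, in the units of the state.
- read_state(): the state, without advancing time (a new reading comes with each control period).
- snapshot(name): name is "scene" or "top" or "wrist"; returns the picture (384x512x3 uint8, red, green, blue); there is no depth.
- get_calibration(name): a dict with "intrinsics" (3x3 intrinsics, pixels), "D" ([k1, k2, p1, p2, k3] as OpenCV has them; the pictures are not rectified), "R" (3x3) and "t" (3): a world point X has camera coordinates R X + t. Camera axes: x right, y down, z forward; pixel columns grow to the right and rows downward; lengths in m; the calibration is good to about 2 mm. A picture is of the moment at which its call begins: read the wrist's pose just before it. get_calibration takes no time and is no camera call; for the wrist camera it gives the pose at the moment of the call.
- workorder.close_job(): hands the job in; it is judged then, once.
The state is a dict: "clock": time; "joint_pos": joint angles; "qvel": joint speeds; "joint_torque": joint torques, N m; "position": TCP position; "orientation": TCP orientation; "wrist_force": force on the tool from outside, world axes, zero at the start; "moment": the same for the moment, N m; "gripper_width": opening from 0.0 (shut) to 1.0 (fully open); "grasp_force": force on a finger pad.
Only numpy, scipy, OpenCV 4.12 (cv2) and the standard library are available. Lean on these libraries where they do the work, as an engineer would, in place of code of your own. Each camera call takes 0.05 s, during which the arm holds its last target. There are 200 camera calls.

TASK

The timer in the bench power box has hung. First pull the plug-in charger up out of its socket and put it in the wooden tray; then take the pin punch (the long one with the thin straight pin) out of the punch stand, reach its pin down through the small round reset hole in the top of the power box and gently hold the recessed button fully in. Finish there, with the punch still gripped and the button held down, and leave everything else where it is.

Things in the scene. Friction and masses are not known exactly. Their poses are not given: they have to be found in the camera images.
- power_box: low grey bench power box screwed to the bench, case 100 (its x) x 280 (its y) x 60 mm high. Origin: centre of its underside, z up. On its level top: two flat-blade sockets centred at x -12, y -100 and -30 mm (its frame); at the +y end a timer with display, keys and the reset hole at x -22, y 95 mm. One socket holds the charger, the other the dust cap; this varies
- charger: white plug-in charger block without cord, 30 (its x) x 44 (its y) x 50 mm high, about 75 g, seated on the box top. Origin: centre of its underside. Two flat metal blades reach 18 mm below the origin, 12.7 mm apart along its y, 6.5 mm wide along x. Sprung contacts snap into holes in the blades: it takes about 8 to 18 N straight up to snap out, little after that, and is clear after 18 mm
- dust_cap: low black cap plugged into the other socket, 32 x 36 x 14 mm, to be left in place. Origin: centre of its underside
- tray: open wooden tray fixed to the bench, 160 (its x) x 200 (its y) x 34 mm high outside, walls and floor 6 mm. Origin: centre of its underside, z up. It stands to one side of the power box, the punch stand to the other; which side varies
- punch_stand: light-wood stand fixed to the bench, 56 (its x) x 194 (its y) x 74 mm high: an upper deck with three holes (top at 74 mm) over a lower deck, open at front and back so that the feet of the tools show. Three steel punches stand upright in it at y = -50, 0 and 50 mm in its frame, in varying order. Origin: centre of its underside
- pin_punch: steel pin punch upright in the stand, the longest of the three (150 mm, about 75 g): a straight pin 5 mm thick and 50 mm long at the bottom, above it a round body 11 mm thick and 100 mm long. Origin: centre of the pin's flat tip; z up its axis to the head at 150 mm. The tip stands 6 mm above the bench, the head at 156 mm; raised 70 mm, the tip clears the stand
- punch_tip (a point): centre of the flat tip of the pin punch's pin
- reset_hole (a point): centre of the mouth of the round reset hole, level with the power box's top, 60 mm above the bench: 10 mm diameter, going straight down, 8 mm thick wall, ringed by a pale printed circle 21 mm across. The button's face lies 22 mm below the mouth
- reset_button: the recessed reset button under the hole, 13 mm diameter; it cannot be reached by a finger. Origin: centre of its face, 22 mm below the hole's mouth when out
- reset_travel (a joint): how far the reset button is pressed: 0 = out, 0.005 m = fully in against its stop. The spring needs about 2 N to start and 5 N to be fully in
- centre_punch: centre punch in the punch stand: the shortest of the three (106 mm), thick body 11 mm, short cone at its foot; too thick for the reset hole; leave it in the stand. Origin: the point, z up
- nail_set: nail set in the punch stand: 125 mm long, 11 mm body tapering evenly over its lower 42 mm, with a square bright head; leave it in the stand. Origin: the tip, z up
- wooden_plane: a wooden hand plane 220 x 66 x 56 mm with its iron standing up to about 100 mm, lying along the back of the bench (bystander). Origin: centre of its underside
- glaze_jar: a brown round lidded pottery jar, 110 mm wide and 141 mm tall, at the back (bystander). Origin: centre of its underside
- glue_bottle: a yellow glue bottle, 60 mm wide and 170 mm tall, at the back (bystander). Origin: centre of its underside
- tape_measure: a yellow and black pocket tape measure 66 x 32 x 62 mm high standing on the bench behind the power box (bystander). Origin: centre of its underside
- sanding_block: a cork sanding block 110 x 65 x 35 mm lying on the bench (bystander). Origin: centre of its underside
- screwdriver: a wooden-handled screwdriver 190 mm long, lying on the bench in front of the power box, less than 35 mm high (bystander). Origin: under its middle
Things that resemble listed ones, but are neither listed nor needed, are in the scene too. Of the things that look like the charger, the middle-sized one is meant.

How it is judged:
On the way, in this order (a step that is already met when the one before it is completed fails the run):
1. the charger is out of its socket, resting in the tray and let go (x of charger in the frame of tray between -0.078 and 0.078 m and y of charger in the frame of tray between -0.098 and 0.098 m and z of charger in the frame of tray between 0 and 0.06 m and contact force between charger and tray above 0.1 N and linear speed of charger below 0.03 m/s and contact force between the fingers and charger below 0.1 N), for 0.2 s.
2. the pin punch is gripped and lifted out of the stand (z of punch_tip in the frame of punch_stand above 0.075 m and contact force between the fingers and pin_punch above 1 N), for 0.2 s.
At the end, for the whole second after the job is handed in: Gripped pin punch through the reset hole (tip within 6 mm of its axis, TCP below its head) presses the button 3.8 of 5 mm or more, over 1.5 N; charger at rest in the tray, let go; dust cap within 8 mm, other punches and bystanders within 30 mm of their starts (all of step 1 and value of joint reset_travel above 0.0038 m and contact force between pin_punch and reset_button above 1.5 N and horizontal distance between punch_tip and reset_hole below 0.006 m and contact force between the fingers and pin_punch above 1.5 N and z of the grasp point in the frame of pin_punch below 0.15 m and distance of dust_cap from where it was at the start of the episode below 0.008 m and distance of each of centre_punch, nail_set, wooden_plane, glaze_jar, glue_bottle, tape_measure, sanding_block, screwdriver from where it was at the start of the episode below 0.03 m); the arm keeps its last pose, push and grip.
It fails at once if the reset is pressed while the charger is still in its socket (value of joint reset_travel above 0.002 m and z of charger in the frame of power_box between 0.05 and 0.07 m).
It fails at once if the button is rammed (more than 40 N) (contact force between pin_punch and reset_button above 40 N).
It fails at once if the dust cap is pulled out (distance of dust_cap from where it was at the start of the episode above 0.01 m).
It fails at once if another punch or a bystander is disturbed (moved more than 40 mm) (distance of any of centre_punch, nail_set, wooden_plane, glaze_jar, glue_bottle, tape_measure, sanding_block, screwdriver from where it was at the start of the episode above 0.04 m).
It also fails if it takes over 67 s, if anything falls off the work surface, if the arm or the gripper's body presses on something with over 40 N, if the wrist force passes 120 N, or if a joint passes its speed limit or range.

## Working session

There is one attempt and no reset: what is moved stays moved. The work goes in short steps, Python scripts to look and compute and a tool call to move; the robot and the scene stay as the last step left them, time stands still between calls to the robot, and variables do not carry over. Pictures are saved under pics/ and viewed, at most 10 in all, crops included, and the job is handed in when it is done.

Besides the shell and the picture viewer there is one more tool, called after "Call:" as name(argument=value, ...) on one line, values as JSON. jog_arm: Moves the arm, as the interface text tells. Its arguments: {"type":"object","properties":{"angular":{"type":"array"},"linear":{"type":"array"},"hand":{"type":"array"},"force":{"type":"number"}},"required":["angular","linear","hand"]}

```bash
mkdir -p pics; cat > h.py <<'E'
import numpy as np, cv2
from scipy.spatial.transform import Rotation as Ro
from station import read_state, snapshot, get_calibration, workorder
def snap(n,f):
    c=get_calibration(n); im=snapshot(n)[:,:,::-1].copy(); cv2.imwrite(f'pics/{f}.png',im)
    np.savez(f'pics/{f}.npz',**{k:np.array(v) for k,v in c.items()}); return im
def cal(f): return dict(np.load(f'pics/{f}.npz'))
def ray(f,px):
    c=cal(f); p=cv2.undistortPoints(np.array(px,float).reshape(-1,1,2),c['intrinsics'],c['D']).reshape(-1,2)
    d=np.c_[p,np.ones(len(p))]@c['R']; return -c['R'].T@c['t'],d
def plane(f,px,z):
    o,d=ray(f,px); return o+d*((z-o[2])/d[:,2])[:,None]
def proj(f,X):
    c=cal(f); return cv2.projectPoints(np.array(X,float).reshape(-1,3),cv2.Rodrigues(c['R'])[0],c['t'],c['intrinsics'],c['D'])[0].reshape(-1,2)
E
python3 - <<'E'
from h import *
a=snap('scene','scene');b=snap('top','top')
print(read_state())
for n in('scene','top','wrist'):
    c=get_calibration(n); print(n,-np.array(c['R']).T@c['t'],np.array(c['R'])[2],c['intrinsics'][0][0])
cv2.imwrite('pics/top_b.png',cv2.resize(b,(800,600),interpolation=cv2.INTER_CUBIC))
cv2.imwrite('pics/scene_b.png',cv2.resize(a,(800,600),interpolation=cv2.INTER_CUBIC))
E
```

```text
{'clock': 0.1, 'joint_pos': array([-1.17826685e+00,  3.79348016e-01,  1.73467011e+00, -5.92286585e-06,
        1.02846057e+00, -3.32751942e-02]), 'qvel': array([-0.00059809, -0.00052268, -0.00061788,  0.00187443,  0.00134972,
       -0.00023072]), 'joint_torque': array([-2.77870633e-03, -7.65054631e+01, -4.35297847e+01,  6.51566684e-02,
        3.98659206e-02, -1.47112394e-05]), 'position': array([ 0.28903369, -0.63721647,  0.23218539]), 'orientation': array([-3.06980883e+00, -6.63631633e-01,  2.56428829e-04]), 'wrist_force': array([-1.03500685,  0.13791596, -0.34988692]), 'moment': array([-0.01790028,  0.0256811 , -0.02818244]), 'grasp_force': 0.0, 'gripper_width': 0.9989490555940929}
scene [0.98136626 0.68137395 0.75353794] [-0.36732173 -0.65971398 -0.65563115] 399.4581240981883
top [0.43234001 0.00451369 1.36015836] [ 0.12084004  0.0021445  -0.99266968] 456.056601676465
wrist [ 0.35507057 -0.60594505  0.38521505] [-0.23812693 -0.10719833 -0.9653    ] 328.88357520344545
```

View pics/top_b.png

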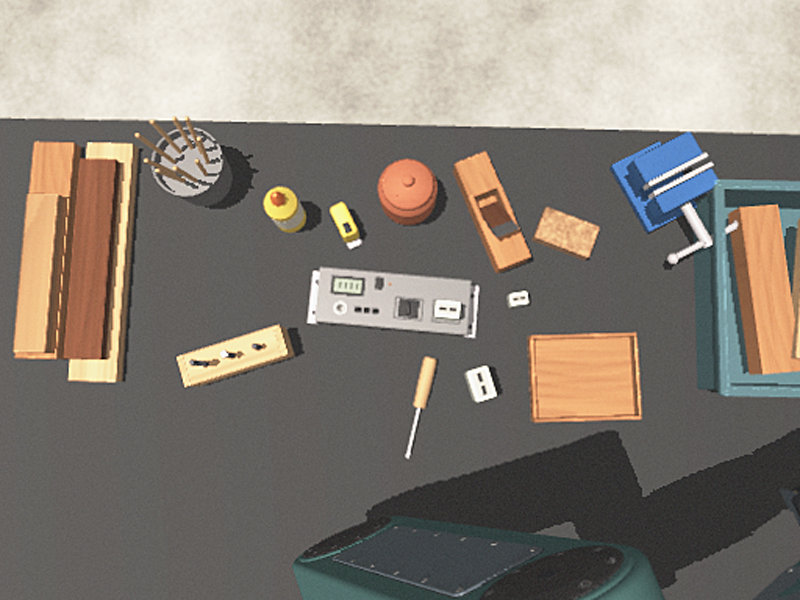

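View pics/scene_b.png

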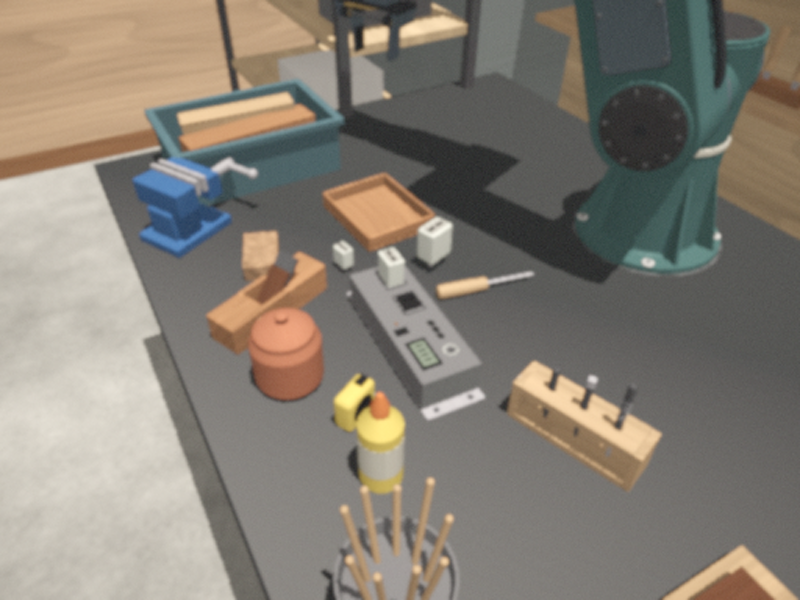

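The top view (800x600) shows three charger-like things: a small one at (517,298), a large one at (482,384), and a middle-sized one plugged into the box at (448,308), which is the one I want. The dust cap is at (408,308). The tray is at (585,377) and the reset ring at (340,308). The punches are at (203,361), (231,353, bright head) and (259,346). The left one looks longest, and I'll check it in a crop.

```bash
python3 - <<'E'
from h import *
t=cv2.imread('pics/top.png');s=cv2.imread('pics/scene.png')
hsv=cv2.cvtColor(t,cv2.COLOR_BGR2HSV)
def rects(m,roi,z,name):
    x0,y0,x1,y1=[int(v*.64) for v in roi]; mm=np.zeros_like(m); mm[y0:y1,x0:x1]=m[y0:y1,x0:x1]
    cs=cv2.findContours(mm,cv2.RETR_EXTERNAL,cv2.CHAIN_APPROX_NONE)[0]
    c=max(cs,key=cv2.contourArea); P=plane('top',c[:,0,:],z)[:,:2]
    r=cv2.minAreaRect((P*1000).astype(np.float32)); print(name,[np.round(v,1) for v in r])
H,S,V=cv2.split(hsv)
white=((S<40)&(V>185)).astype(np.uint8)
rects(white,(432,292,466,325),.11,'charger')
wood=((S>60)&(H<25)&(V>110)).astype(np.uint8)
rects(wood,(515,320,650,430),.034,'tray'); rects(wood,(165,315,310,395),.074,'stand')
grey=((S<40)&(V>90)).astype(np.uint8)
rects(cv2.morphologyEx(grey,cv2.MORPH_CLOSE,np.ones((9,9))),(316,262,474,345),.06,'box')
print('ring',plane('top',[[340*.64,308*.64]],.06),'cap',plane('top',[[408*.64,308*.64]],.074))
a=cv2.resize(t[155:255,100:320],None,fx=3.6,fy=3.6,interpolation=cv2.INTER_CUBIC)[:290]
b=cv2.resize(s[130:320,220:430],None,fx=2.6,fy=2.6,interpolation=cv2.INTER_CUBIC)
b=cv2.resize(s[225:315,310:430],None,fx=3.4,fy=3.4,interpolation=cv2.INTER_CUBIC)
o=np.zeros((600,800,3),np.uint8);o[:290,:792]=a[:, :792];o[292:292+b.shape[0],:b.shape[1]]=b
c=cv2.resize(s[130:210,200:300],None,fx=3.8,fy=3.8)[:300,:380];o[292:292+c.shape[0],412:412+c.shape[1]]=c
cv2.imwrite('pics/crop1.png',o)
E
```

```text
charger [array([576.5, -57.5]), array([47.2, 58.2]), np.float64(1.2)]
tray [array([ 455.4, -315.4]), array([162.4, 208.4]), np.float64(2.7)]
stand [array([479.3, 324.6]), array([ 64.9, 204.6]), np.float64(19.1)]
box [array([585. ,  39.5]), array([150.4, 289.2]), np.float64(1.2)]
ring [[0.57047898 0.13756636 0.06      ]] cap [[0.5716156  0.01269034 0.074     ]]
```

View pics/crop1.png

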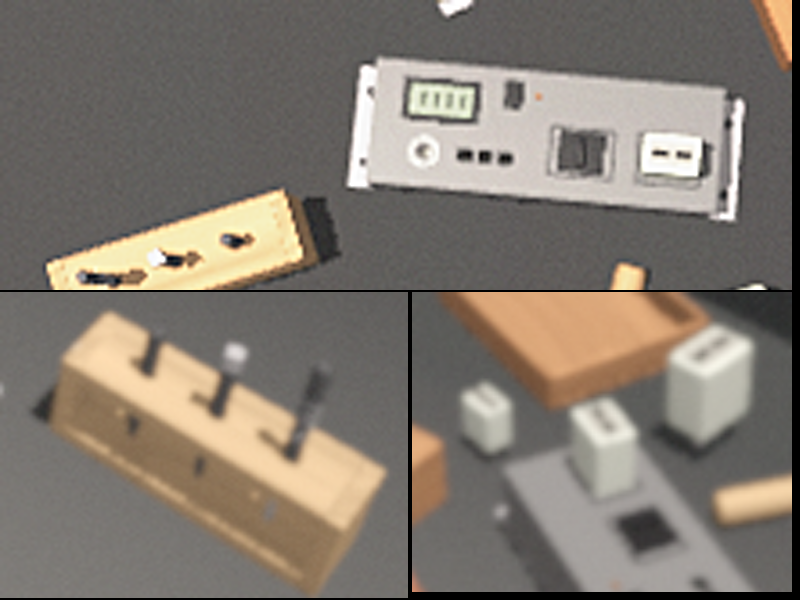

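The crop confirms both choices. The block in the box is middle-sized. The left punch in the top view (crop 100,278) is the tallest and has the thin foot; the middle one has the square bright head and the right one is the shortest. Next I work out poses from corners.

```bash
cat >> h.py <<'E'
def fit(f,px,z,local):
    P=plane(f,px,z)[:,:2]; L=np.array(local,float); pm,lm=P.mean(0),L.mean(0); A=P-pm;B=L-lm
    th=np.arctan2((B[:,0]*A[:,1]-B[:,1]*A[:,0]).sum(),(B*A).sum()); R=np.array([[np.cos(th),-np.sin(th)],[np.sin(th),np.cos(th)]])
    o=pm-R@lm; return o,th,R,np.abs(P-(L@R.T+o)).max()
E
python3 - <<'E'
from h import *
n=lambda p:np.array(p)/3.6+[100,155]
o,th,R,e=fit('top',n([(378,58),(728,90),(722,215),(370,187)]),.06,[(.05,.14),(.05,-.14),(-.05,-.14),(-.05,.14)])
print('box',o,np.degrees(th),e)
for q in((-.012,-.1),(-.012,-.03),(-.022,.095)): print(q,o+R@q)
print('ring',plane('top',n([(423,151)]),.06))
c=plane('top',n([(641,133),(703,135),(700,178),(640,174)]),.11);print('charger',c.mean(0),c)
b=lambda p:np.array(p)*.64
print('tray',plane('top',b([(529,334),(637,333),(641,420),(529,422)]),.034))
# pin head from top & scene
h=plane('top',n([(85,277)]),.156); print('head',h); print('proj scene',proj('scene',h), 'crop head at',np.array([320,372-292])/3.4+[310,225])
print(fit('top',np.vstack([b([(177,355),(283,325),(292,357),(184,387)])]),.074,[(.028,.097),(.028,-.097),(-.028,-.097),(-.028,.097)]))
E
```

```text
box [0.58419333 0.03753428] -3.479678013658923 0.002629926184308906
(-0.012, -0.1) [ 0.566146   -0.06155302]
(-0.012, -0.03) [0.57039462 0.00831792]
(-0.022, 0.095) [0.56799987 0.13369442]
ring [[0.57097905 0.13787004 0.06      ]]
charger [ 0.56662552 -0.05723611  0.11      ] [[ 0.58307756 -0.03397449  0.11      ]
 [ 0.58254186 -0.08154403  0.11      ]
 [ 0.54939109 -0.07967141  0.11      ]
 [ 0.55149155 -0.03375453  0.11      ]]
tray [[ 0.53196031 -0.21373606  0.034     ]
 [ 0.53799329 -0.41599435  0.034     ]
 [ 0.37740568 -0.42093508  0.034     ]
 [ 0.36984398 -0.21408404  0.034     ]]
head [[0.46262686 0.37282352 0.156     ]]
proj scene [[405.13968377 244.97234142]] crop head at [404.11764706 248.52941176]
(array([0.47797498, 0.3245033 ]), np.float64(0.29616077390004986), array([[ 0.95646401, -0.29185028],
       [ 0.29185028,  0.95646401]]), np.float64(0.0038276285555616796))
```

```bash
cat >> h.py <<'E'
def go(pos,yaw_deg):
    "yaw of tool y axis; prints linear (mm) and angular for jog from present pose"
    s=read_state(); R=Ro.from_rotvec(s['orientation']); y=np.radians(yaw_deg)
    Y=np.array([np.cos(y),np.sin(y),0]);Z=np.array([0,0,-1.]);T=Ro.from_matrix(np.c_[np.cross(Y,Z),Y,Z])
    print('pos',s['position'].round(4),'t',round(s['clock'],2),'lin',(R.inv().apply(np.array(pos)-s['position'])*1000).round(1),'ang',(R.inv()*T).as_rotvec().round(3))
E
python3 - <<'E'
from h import *
go([.566,-.059,.225],-3.5)
E
```

```text
pos [ 0.289  -0.6372  0.2322] t 0.1 lin [ 491.1 -412.2    7.6] ang [-1.000e-03 -1.000e-03 -1.084e+00]
```

The manual's scale: shifts go in shares of 80 cm and turns go in shares of pi/2 rad. Converting my numbers, 491 mm / 800 = 0.6138, -412 mm / 800 = -0.515, -1.084 rad / 1.5708 = -0.6901.

Call:
jog_arm(angular=[[0,0,-0.1146],[0,0,-0.2292],[0,0,-0.3438],[0,0,-0.4584],[0,0,-0.573],[0,0,-0.6901],[0,0,-0.6901],[0,0,-0.6901],[0,0,-0.6901],[0,0,-0.6901],[0,0,-0.6901],[0,0,-0.6901],[0,0,-0.6901],[0,0,-0.6901],[0,0,-0.6901],[0,0,-0.6901]], linear=[[0.0563,-0.0438,0.0088],[0.1125,-0.0938,0.0088],[0.1688,-0.1413,0.0088],[0.225,-0.1875,0.0088],[0.2813,-0.235,0.0088],[0.3375,-0.2825,0.0088],[0.3938,-0.33,0.0088],[0.45,-0.3775,0.0088],[0.5063,-0.425,0.0088],[0.5625,-0.4725,0.0088],[0.6138,-0.515,0.0088],[0.6138,-0.515,0.0088],[0.6138,-0.515,0.0088],[0.6138,-0.515,0.0088],[0.6138,-0.515,0.0088],[0.6138,-0.515,0.0088]], hand=[1,1,1,1,1,1,1,1,1,1,1,1,1,1,1,1])

```text
clock: 2.1
position: [0.566, -0.06, 0.2258]
orientation: [2.289, 2.152, 0.0]
wrist_force: [-0.4, -0.5, -0.1]
gripper_width: 0.999
grasp_force: 0.0
```

```bash
python3 - <<'E'
from h import *
im=snap('wrist','w1'); cv2.imwrite('pics/w1b.png',cv2.resize(im,(800,600),interpolation=cv2.INTER_CUBIC))
go([.566,-.059,.088],-3.5); print(proj('w1',[[.566,-.059,.11],[.569,.136,.06]])/.64)
E
```

```text
pos [ 0.566  -0.0599  0.2258] t 2.15 lin [ 9.000e-01 -1.000e-01  1.378e+02] ang [ 0.     0.    -0.001]
[[403.05645757 308.70969499]
 [385.82791559 -71.01527281]]
```

View pics/w1b.png

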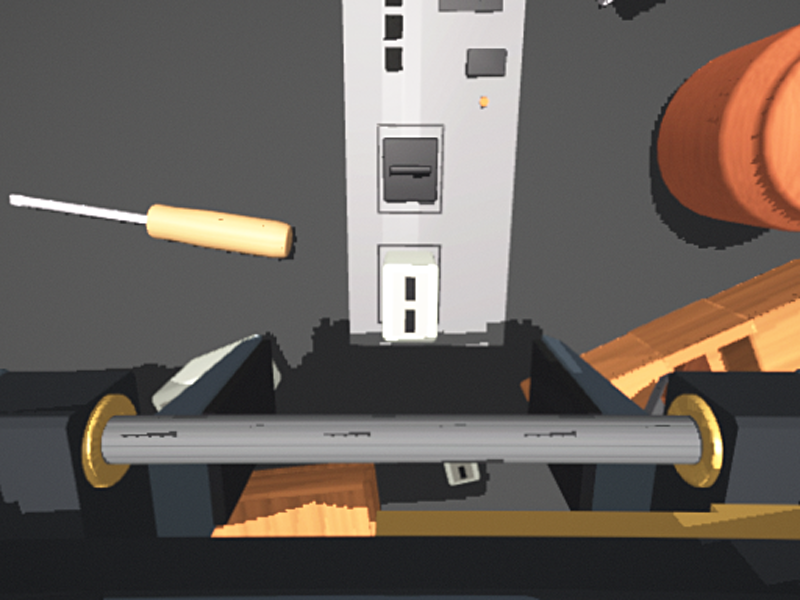

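The wrist view shows the charger top, with corners from (382,262) to (438,340), and its two slots. The dust cap is at (410,170). The large look-alike is at (215,375), outside the left finger.

```bash
python3 - <<'E'
from h import *
c=plane('w1',np.array([(382,262),(438,262),(438,340),(383,340)])*.64,.11);print(c, c.mean(0))
print('edges', plane('w1',np.array([(343,0),(350,334),(527,0),(507,334)])*.64,.06))
print('cap', plane('w1',np.array([(410,170)])*.64,.074))
print('big', plane('top',np.array([(466,370),(489,365),(497,396),(473,403)])*.64,.07))
E
```

```text
[[ 0.55644891 -0.03273113  0.11      ]
 [ 0.58602266 -0.03457804  0.11      ]
 [ 0.58413134 -0.07804876  0.11      ]
 [ 0.5538676  -0.07616214  0.11      ]] [ 0.57011763 -0.05538001  0.11      ]
edges [[ 0.54321631  0.10460871  0.06      ]
 [ 0.52979429 -0.08754936  0.06      ]
 [ 0.64386396  0.09815983  0.06      ]
 [ 0.63185037 -0.09390201  0.06      ]]
cap [[0.57453191 0.01302286 0.074     ]]
big [[ 0.46187283 -0.09425647  0.07      ]
 [ 0.47171568 -0.1356574   0.07      ]
 [ 0.41653083 -0.15050863  0.07      ]
 [ 0.40319868 -0.10754089  0.07      ]]
```

Call:
jog_arm(angular=[[0,0,0],[0,0,0],[0,0,0],[0,0,0],[0,0,0],[0,0,0],[0,0,0],[0,0,0],[0,0,0],[0,0,0],[0,0,0],[0,0,0]], linear=[[0.0056,0.0046,0.0375],[0.0056,0.0046,0.0875],[0.0056,0.0046,0.125],[0.0056,0.0046,0.15],[0.0056,0.0046,0.1625],[0.0056,0.0046,0.1713],[0.0056,0.0046,0.1713],[0.0056,0.0046,0.1713],[0.0056,0.0046,0.1713],[0.0056,0.0046,0.1713],[0.0056,0.0046,0.1713],[0.0056,0.0046,0.1713]], hand=[1,1,1,1,1,1,1,0.2,0.2,0.2,0.2,0.2], force=35)

```text
clock: 3.65
position: [0.5701, -0.0552, 0.0888]
orientation: [2.288, 2.153, 0.0]
wrist_force: [-0.1, -0.2, -0.4]
gripper_width: 0.485
grasp_force: 0.0
```

Call:
jog_arm(angular=[[0,0,0],[0,0,0],[0,0,0],[0,0,0],[0,0,0],[0,0,0]], linear=[[0,0,0],[0,0,0],[0,0,0],[0,0,0],[0,0,0],[0,0,0]], hand=[0.1,0.1,0.1,0.1,0.1,0.1], force=35)

```text
clock: 4.4
position: [0.5701, -0.0552, 0.0887]
orientation: [2.288, 2.153, 0.0]
wrist_force: [0.2, -0.7, -0.6]
gripper_width: 0.327
grasp_force: 35.0
```

Converted, -60 mm / 800 = -0.075, -40 mm / 800 = -0.05.

Call:
jog_arm(angular=[[0,0,0],[0,0,0],[0,0,0],[0,0,0],[0,0,0],[0,0,0],[0,0,0],[0,0,0],[0,0,0],[0,0,0],[0,0,0],[0,0,0]], linear=[[0,0,-0.0013],[0,0,-0.0025],[0,0,-0.0038],[0,0,-0.0056],[0,0,-0.0075],[0,0,-0.01],[0,0,-0.0138],[0,0,-0.0188],[0,0,-0.0275],[0,0,-0.05],[0,0,-0.075],[0,0,-0.075]], hand=[0.1,0.1,0.1,0.1,0.1,0.1,0.1,0.1,0.1,0.1,0.1,0.1], force=35)

```text
clock: 5.9
position: [0.5713, -0.0554, 0.1511]
orientation: [2.286, 2.151, 0.004]
wrist_force: [0.5, -0.4, -1.3]
gripper_width: 0.324
grasp_force: 35.0
```

```bash
python3 - <<'E'
from h import *
im=snap('scene','s2'); snap('wrist','w2'); s=read_state();print(s['wrist_force'],s['gripper_width'],s['grasp_force'])
cv2.imwrite('pics/s2b.png',cv2.resize(im[100:290,180:430],(790,600)))
go([.454,-.316,.15],-3.5); go([.454,-.316,.055],-3.5)
E
```

```text
[-0.41761442 -0.04249961 -0.8230646 ] 0.32697264192873676 34.99984681606293
pos [ 0.5701 -0.0552  0.1491] t 6.0 lin [-267.4 -100.    -1. ] ang [0.001 0.    0.   ]
pos [ 0.5701 -0.0552  0.1491] t 6.0 lin [-267.3 -100.1   94. ] ang [0.001 0.    0.   ]
```

View pics/s2b.png

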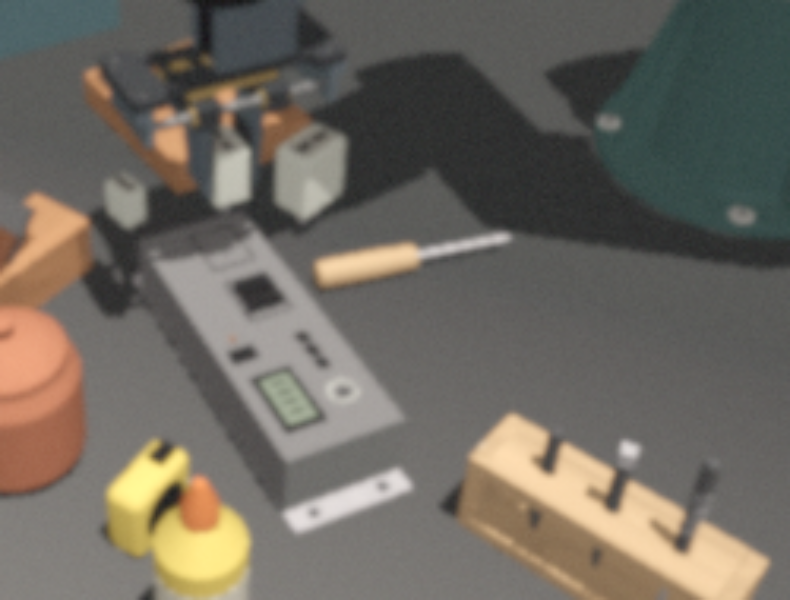

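The charger is out of its socket and in the gripper, at about (228,175) in the crop. The empty socket is at (230,250) and the dust cap, at (258,290), is still in place. Next I carry it to the tray.

Converted, -267 mm / 800 = -0.3338, -245 mm / 800 = -0.3063.

Call:
jog_arm(angular=[[0,0,0],[0,0,0],[0,0,0],[0,0,0],[0,0,0],[0,0,0],[0,0,0],[0,0,0],[0,0,0],[0,0,0],[0,0,0],[0,0,0],[0,0,0],[0,0,0],[0,0,0],[0,0,0]], linear=[[-0.0375,-0.0125,0],[-0.0875,-0.0325,0],[-0.1438,-0.0538,0],[-0.2,-0.075,0],[-0.2563,-0.0963,0],[-0.3063,-0.115,0],[-0.3338,-0.125,0],[-0.3338,-0.125,0],[-0.3338,-0.125,0.025],[-0.3338,-0.125,0.0563],[-0.3338,-0.125,0.0875],[-0.3338,-0.125,0.105],[-0.3338,-0.125,0.1125],[-0.3338,-0.125,0.1175],[-0.3338,-0.125,0.12],[-0.3338,-0.125,0.12]], hand=[0.1,0.1,0.1,0.1,0.1,0.1,0.1,0.1,0.1,0.1,0.1,0.1,0.1,0.1,0.1,0.1], force=35)

```text
clock: 8.0
position: [0.4542, -0.3158, 0.053]
orientation: [2.288, 2.152, 0.0]
wrist_force: [-0.9, 0.5, -1.2]
gripper_width: 0.327
grasp_force: 35.0
```

Call:
jog_arm(angular=[[0,0,0],[0,0,0],[0,0,0],[0,0,0],[0,0,0],[0,0,0],[0,0,0],[0,0,0],[0,0,0],[0,0,0],[0,0,0],[0,0,0],[0,0,0],[0,0,0]], linear=[[0,0,0.0006],[0,0,0.0013],[0,0,0.0013],[0,0,0.0013],[0,0,0.0013],[0,0,0.0013],[0,0,0.0013],[0,0,0.0013],[0,0,-0.0125],[0,0,-0.0375],[0,0,-0.075],[0,0,-0.125],[0,0,-0.175],[0,0,-0.1875]], hand=[0.1,0.1,0.5,0.7,0.8,0.8,0.8,0.8,0.8,0.8,0.8,0.8,0.8,0.8])

```text
clock: 9.75
position: [0.455, -0.3164, 0.2067]
orientation: [2.284, 2.149, 0.001]
wrist_force: [0.7, 0.2, -0.2]
gripper_width: 0.8
grasp_force: 0.0
```

```bash
python3 - <<'E'
from h import *
im=snap('top','t3'); s=snap('wrist','w3'); sc=snap('scene','s3')
o=np.zeros((600,800,3),np.uint8);o[:300,:400]=cv2.resize(s,(400,300));o[:300,400:]=cv2.resize(im[190:290,310:450],(400,300));o[300:,:400]=cv2.resize(sc[90:180,190:310],(400,300))
cv2.imwrite('pics/c3.png',o)
go([.4634,.3723,.25],17);print(read_state()['gripper_width'])
E
```

```text
pos [ 0.4539 -0.3156  0.2032] t 9.9 lin [687.1 -32.4 -47.2] ang [ 0.001  0.001 -0.358]
0.7992932305864973
```

View pics/c3.png

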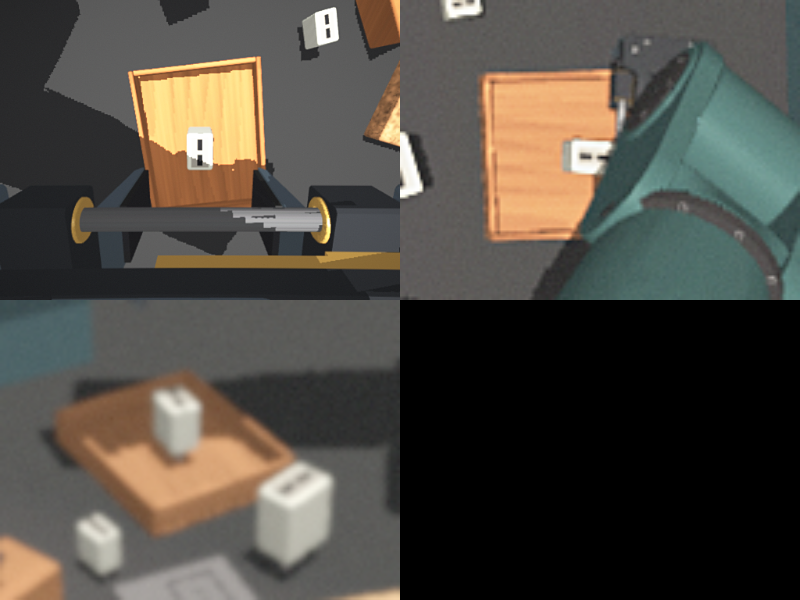

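The charger stands upright in the tray, let go: tray centre in all three panels, (200,150) in the wrist panel. Now to the punch.

Converted, 687 mm / 800 = 0.8588, 655 mm / 800 = 0.8188, -0.358 rad / 1.5708 = -0.2279.

Call:
jog_arm(angular=[[0,0,0],[0,0,0],[0,0,0],[0,0,-0.0318],[0,0,-0.0637],[0,0,-0.0955],[0,0,-0.1273],[0,0,-0.1592],[0,0,-0.191],[0,0,-0.2279],[0,0,-0.2279],[0,0,-0.2279],[0,0,-0.2279],[0,0,-0.2279],[0,0,-0.2279],[0,0,-0.2279],[0,0,-0.2279],[0,0,-0.2279],[0,0,-0.2279]], linear=[[0.0375,0.0063,-0.025],[0.0875,0.0188,-0.0588],[0.1438,0.0375,-0.0588],[0.2,0.05,-0.0588],[0.2563,0.0625,-0.0588],[0.3125,0.0688,-0.0588],[0.3688,0.0688,-0.0588],[0.425,0.0688,-0.0588],[0.4813,0.0625,-0.0588],[0.5375,0.05,-0.0588],[0.5938,0.0313,-0.0588],[0.65,0.0125,-0.0588],[0.7063,-0.0063,-0.0588],[0.7625,-0.0225,-0.0588],[0.8188,-0.0338,-0.0588],[0.8588,-0.04,-0.0588],[0.8588,-0.04,-0.0588],[0.8588,-0.04,-0.0588],[0.8588,-0.04,-0.0588]], hand=[0.8,0.8,0.8,0.8,0.8,0.8,0.8,0.8,0.8,0.8,0.8,0.8,0.8,0.8,0.8,0.8,0.8,0.8,0.8])

```text
clock: 12.28
position: [0.4639, 0.3711, 0.2493]
orientation: [-1.869, -2.525, 0.001]
wrist_force: [0.9, 0.0, 0.5]
gripper_width: 0.798
grasp_force: 0.0
```

```bash
python3 - <<'E'
from h import *
s=snap('wrist','w4'); cv2.imwrite('pics/w4b.png',cv2.resize(s,(800,600),interpolation=cv2.INTER_CUBIC))
go([.4634,.3723,.125],17);print(proj('w4',[[.4634,.3723,.156],[.4634,.3723,.074]])/.64)
E
```

```text
pos [0.464  0.3712 0.2495] t 12.32 lin [  1.3  -0.2 124.5] ang [-0.     0.    -0.001]
[[402.42390364 320.65315831]
 [402.22697672 284.74401012]]
```

View pics/w4b.png

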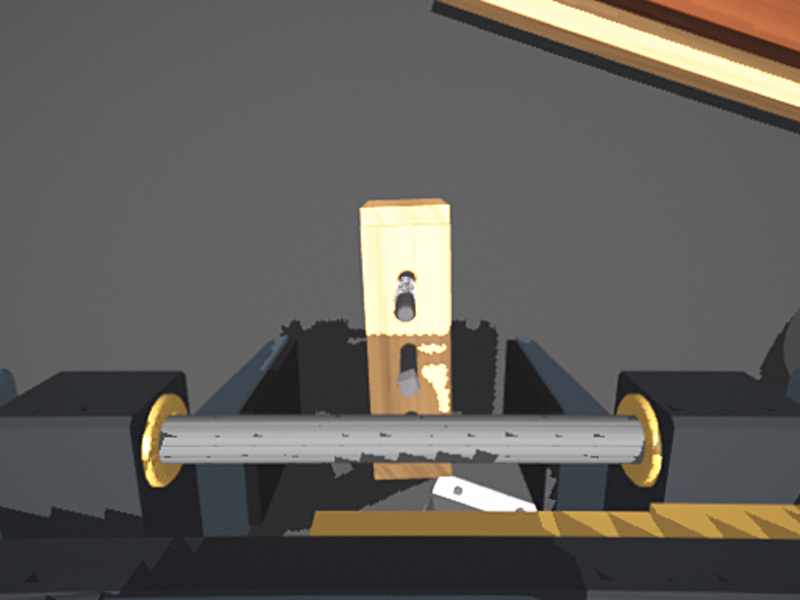

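The wrist view shows the pin punch head at about (405,313) and its hole at (406,275). The nail set's square head is at (408,383).

```bash
python3 - <<'E'
from h import *
p=plane('w4',np.array([(405,313)])*.64,.156)[0];print(p)
print('stand edges',plane('w4',np.array([(361,225),(450,225),(368,334),(451,334)])*.64,.074))
go([*p[:2],.125],17)
E
```

```text
[0.4634656  0.37647748 0.156     ]
stand edges [[0.42708882 0.40174576 0.074     ]
 [0.48104185 0.41818741 0.074     ]
 [0.45130949 0.33322389 0.074     ]
 [0.50458799 0.34947638 0.074     ]]
pos [0.464  0.3712 0.2495] t 12.32 lin [  5.2   1.1 124.5] ang [-0.     0.    -0.001]
```

Converted, 124 mm / 800 = 0.155, 118 mm / 800 = 0.1475.

Call:
jog_arm(angular=[[0,0,0],[0,0,0],[0,0,0],[0,0,0],[0,0,0],[0,0,0],[0,0,0],[0,0,0],[0,0,0],[0,0,0],[0,0,0],[0,0,0],[0,0,0],[0,0,0],[0,0,0],[0,0,0],[0,0,0],[0,0,0]], linear=[[0.0063,0.0013,0.025],[0.0063,0.0013,0.0625],[0.0063,0.0013,0.1],[0.0063,0.0013,0.1313],[0.0063,0.0013,0.1475],[0.0063,0.0013,0.155],[0.0063,0.0013,0.155],[0.0063,0.0013,0.155],[0.0063,0.0013,0.155],[0.0063,0.0013,0.155],[0.0063,0.0013,0.155],[0.0063,0.0013,0.155],[0.0063,0.0013,0.155],[0.0063,0.0013,0.155],[0.0063,0.0013,0.155],[0.0063,0.0013,0.155],[0.0063,0.0013,0.155],[0.0063,0.0013,0.155]], hand=[0.8,0.8,0.8,0.8,0.8,0.8,0.8,0,0,0,0,0,0,0,0,0,0,0], force=40)

```text
clock: 14.58
position: [0.464, 0.3774, 0.126]
orientation: [1.868, 2.525, 0.002]
wrist_force: [5.0, 1.6, -2.1]
gripper_width: 0.11
grasp_force: 40.0
```

Converted, -110 mm / 800 = -0.1375, -105 mm / 800 = -0.1313.

Call:
jog_arm(angular=[[0,0,0],[0,0,0],[0,0,0],[0,0,0],[0,0,0],[0,0,0],[0,0,0],[0,0,0],[0,0,0],[0,0,0],[0,0,0],[0,0,0]], linear=[[0,0,-0.0063],[0,0,-0.0188],[0,0,-0.035],[0,0,-0.0513],[0,0,-0.0675],[0,0,-0.0838],[0,0,-0.1],[0,0,-0.1163],[0,0,-0.1313],[0,0,-0.1375],[0,0,-0.1375],[0,0,-0.1375]], hand=[0,0,0,0,0,0,0,0,0,0,0,0], force=40)

```text
clock: 16.08
position: [0.4632, 0.377, 0.2353]
orientation: [-1.868, -2.526, 0.001]
wrist_force: [0.6, 0.7, -0.6]
gripper_width: 0.109
grasp_force: 40.0
```

```bash
python3 - <<'E'
from h import *
print(read_state()['wrist_force'],read_state()['grasp_force'])
go([.530,.1385,.236],-3.5)
go([.530,.1385,.236],17)
s=read_state();print('joints',s['joint_pos'].round(2))
E
```

```text
[ 0.64152358  0.69413819 -0.64638081] 39.993324279785156
pos [0.4632 0.377  0.2353] t 16.07 lin [-247.6   -6.    -0.6] ang [-0.001  0.     0.358]
pos [0.4632 0.377  0.2353] t 16.07 lin [-247.6   -6.    -0.6] ang [-0.001  0.     0.   ]
joints [ 0.64  0.22  1.94 -0.    0.98  0.35]
```

Converted, -244 mm / 800 = -0.305, -235 mm / 800 = -0.2938, 0.358 rad / 1.5708 = 0.2279.

Call:
jog_arm(angular=[[0,0,0],[0,0,0],[0,0,0.0318],[0,0,0.07],[0,0,0.1082],[0,0,0.1464],[0,0,0.191],[0,0,0.2279],[0,0,0.2279],[0,0,0.2279],[0,0,0.2279],[0,0,0.2279],[0,0,0.2279],[0,0,0.2279],[0,0,0.2279]], linear=[[0,0,-0.025],[0,0,-0.05],[-0.025,0,-0.05],[-0.0688,0,-0.05],[-0.1188,0,-0.05],[-0.1688,0.0025,-0.05],[-0.2188,0.005,-0.05],[-0.2625,0.0075,-0.05],[-0.2938,0.0088,-0.05],[-0.305,0.01,-0.05],[-0.305,0.01,-0.05],[-0.305,0.01,-0.025],[-0.305,0.01,0.0125],[-0.305,0.01,0.035],[-0.305,0.01,0.035]], hand=[0,0,0,0,0,0,0,0,0,0,0,0,0,0,0], force=40)

```text
clock: 17.95
position: [0.5415, 0.1463, 0.206]
orientation: [-2.286, -2.152, 0.004]
wrist_force: [-0.5, 0.7, -0.8]
gripper_width: 0.116
grasp_force: 40.0
```

```bash
python3 - <<'E'
from h import *
s=snap('wrist','w5'); t=snap('top','t5'); sc=snap('scene','s5')
go([.571,.139,.2],-3.5); st=read_state();p=st['position'];print(st['wrist_force'])
u=proj('w5',[p-[0,0,.119],[.571,.139,.06]]);print(u)
a=cv2.resize(s[120:270,160:360],(800,600),interpolation=cv2.INTER_CUBIC)
cv2.imwrite('pics/w5b.png',a)
E
```

```text
pos [0.5429 0.1464 0.2085] t 18.1 lin [-5.7 28.5  8.5] ang [ 0.001 -0.     0.   ]
[-0.80879847  0.12233727 -0.46887224]
[[260.12114118 198.212714  ]
 [290.14992251 195.75407164]]
```

View pics/w5b.png

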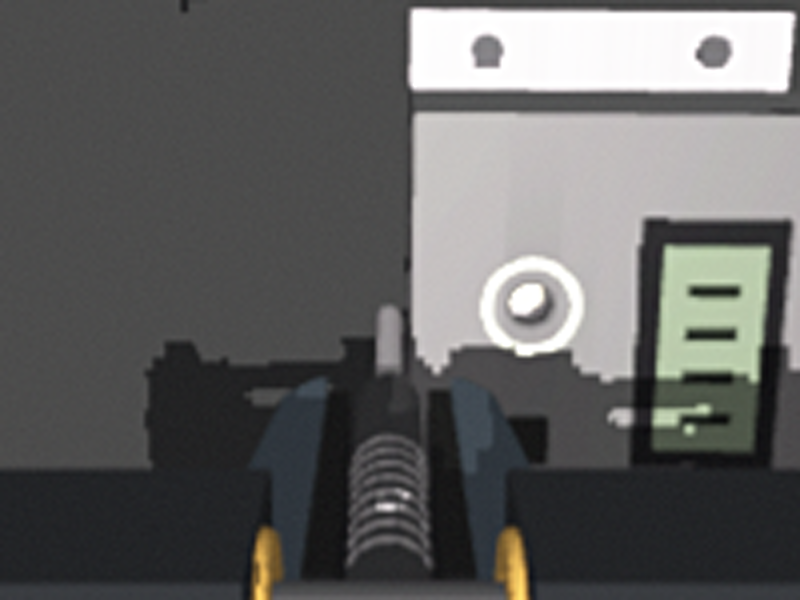

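The crop shows the pin tip at about (390,306) on its near edge, with its centre at about (390,317). The ring, 21 mm across, is centred at (532,305) with the button visible inside it.

```bash
python3 - <<'E'
from h import *
n=lambda p:np.array([p])/4+[160,120]
st=read_state();p=st['position'];tz=p[2]-.120
tip=plane('w5',n((390,317)),tz)[0]; ring=plane('w5',n((532,305)),.06)[0]
print(tip,tip-p,ring, ring-tip)
d=ring-tip; go(p+[d[0],d[1],.070-tz],-3.5)
E
```

```text
[0.54063243 0.14537767 0.08845949] [-0.00229696 -0.00105935 -0.12      ] [0.57365824 0.13835596 0.06      ] [ 0.0330258  -0.00702171 -0.02845949]
pos [0.5429 0.1464 0.2085] t 18.1 lin [-5.  33.4 18.5] ang [ 0.001 -0.     0.   ]
```

Converted, 33.4 mm / 800 = 0.0418, 18.5 mm / 800 = 0.0231.

Call:
jog_arm(angular=[[0,0,0],[0,0,0],[0,0,0],[0,0,0],[0,0,0],[0,0,0],[0,0,0]], linear=[[-0.0025,0.0188,0],[-0.0063,0.0375,0],[-0.0063,0.0418,0],[-0.0063,0.0418,0.01],[-0.0063,0.0418,0.0231],[-0.0063,0.0418,0.0231],[-0.0063,0.0418,0.0231]], hand=[0,0,0,0,0,0,0], force=40)

```text
clock: 18.98
position: [0.5754, 0.1392, 0.1892]
orientation: [-2.288, -2.153, 0.0]
wrist_force: [0.1, -0.3, -0.4]
gripper_width: 0.117
grasp_force: 40.0
```

```bash
python3 - <<'E'
from h import *
s=snap('wrist','w6'); t=snap('top','t6'); sc=snap('scene','s6')
go([.5737,.1384,.2],-3.5); st=read_state();p=st['position'];print(st['wrist_force'],p)
u=proj('s6',[[.5737,.1384,.06]])[0];print(u,proj('w6',[[.5737,.1384,.06]]))
o=np.zeros((600,800,3),np.uint8)
o[:,:400]=cv2.resize(s[150:240,230:290],(400,600),interpolation=cv2.INTER_CUBIC)
x,y=u.astype(int); x0=x-24;y0=y-52;print(x0,y0)
o[:,400:]=cv2.resize(sc[y0:y0+72,x0:x0+48],(400,600),interpolation=cv2.INTER_CUBIC)
cv2.imwrite('pics/w6b.png',o)
E
```

```text
pos [0.5756 0.1392 0.1895] t 19.12 lin [ -0.9  -1.9 -10.5] ang [ 0. -0.  0.]
[-0.03084519  0.17305164 -0.04333051] [0.57563191 0.13920001 0.18952444]
[288.28820474 223.55963414] [[256.1532203  195.68867985]]
264 171
```

View pics/w6b.png

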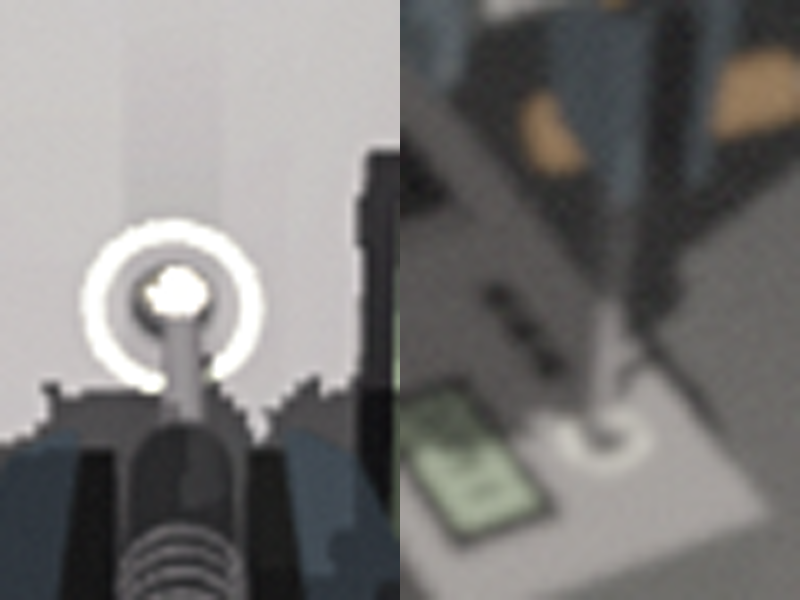

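Left panel: ring centred at (174,307), pin tip near edge at (181,318), so its centre is at about (181,338). Right panel (scene): ring centre at about (605,440), pin end at about (598,415).

```bash
python3 - <<'E'
from h import *
n=lambda p:np.array([p])/6.667+[230,150]
p=read_state()['position'];tz=p[2]-.120
ring=plane('w6',n((174,307)),.06)[0]
for y in(330,338): 
    tip=plane('w6',n((181.5,y)),tz)[0]; print(tip,ring,ring-tip)
m=lambda q:(np.array([q])-[400,0])/8.333+[264,171]
r2=plane('s6',m((605,440)),.06)[0]
for q in((598,408),(600,415)): t2=plane('s6',m(q),tz)[0];print('scene',t2,r2,r2-t2)
# ring by threshold
im=cv2.imread('pics/w6.png').astype(int);c=im[150:240,230:290].min(2);w=(c>235).astype(np.uint8)
k,l,s,ce=cv2.connectedComponentsWithStats(w); print(s.tolist())
for i in range(1,k):
  if s[i,4]>100:
    ys,xs=np.where(l==i); print(cv2.fitEllipse(cv2.convexHull(np.c_[xs,ys].astype(np.float32))))
go([0,0,.2],-3.5)
E
```

```text
[0.57458517 0.13749482 0.06952444] [0.57363129 0.13807344 0.06      ] [-0.00095389  0.00057862 -0.00952444]
[0.57451987 0.13642312 0.06952444] [0.57363129 0.13807344 0.06      ] [-0.00088858  0.00165032 -0.00952444]
scene [0.57381853 0.13520929 0.06952444] [0.57348794 0.13944435 0.06      ] [-0.00033059  0.00423506 -0.00952444]
scene [0.57486317 0.13784958 0.06952444] [0.57348794 0.13944435 0.06      ] [-0.00137523  0.00159477 -0.00952444]
[[0, 0, 60, 90, 5181], [13, 33, 26, 26, 176], [22, 40, 9, 7, 43]]
((25.327123641967773, 45.63350296020508), (25.57115936279297, 26.36058807373047), 89.62739562988281)
pos [0.5756 0.1392 0.1895] t 19.12 lin [-174.  -566.1  -10.7] ang [ 0. -0.  0.]
```

Converted, 24 mm / 800 = 0.03, 1.3 mm / 800 = 0.0016.

Call:
jog_arm(angular=[[0,0,0],[0,0,0],[0,0,0],[0,0,0],[0,0,0],[0,0,0],[0,0,0],[0,0,0],[0,0,0]], linear=[[0.0016,-0.0011,0],[0.0016,-0.0011,0.0038],[0.0016,-0.0011,0.0075],[0.0016,-0.0011,0.0113],[0.0016,-0.0011,0.015],[0.0016,-0.0011,0.02],[0.0016,-0.0011,0.025],[0.0016,-0.0011,0.03],[0.0016,-0.0011,0.03]], hand=[0,0,0,0,0,0,0,0,0], force=40)

```text
clock: 20.25
position: [0.5745, 0.1404, 0.1649]
orientation: [-2.288, -2.153, 0.001]
wrist_force: [0.4, 0.7, -0.4]
gripper_width: 0.114
grasp_force: 40.0
```

Converted, 9.5 mm / 800 = 0.0119, 8.5 mm / 800 = 0.0106.

Call:
jog_arm(angular=[[0,0,0],[0,0,0],[0,0,0],[0,0,0],[0,0,0],[0,0,0],[0,0,0]], linear=[[0,0,0.0025],[0,0,0.005],[0,0,0.0075],[0,0,0.0094],[0,0,0.0106],[0,0,0.0119],[0,0,0.0119]], hand=[0,0,0,0,0,0,0], force=40)

```text
clock: 21.12
position: [0.5748, 0.1405, 0.1558]
orientation: [2.288, 2.153, 0.0]
wrist_force: [-0.4, -0.7, 1.8]
gripper_width: 0.11
grasp_force: 40.0
```

Converted, 3 mm / 800 = 0.0038, 2 mm / 800 = 0.0025.

Call:
jog_arm(angular=[[0,0,0],[0,0,0],[0,0,0],[0,0,0],[0,0,0]], linear=[[0,0,0.0013],[0,0,0.0025],[0,0,0.0038],[0,0,0.0038],[0,0,0.0038]], hand=[0,0,0,0,0], force=40)

```text
clock: 21.75
position: [0.5748, 0.1405, 0.1528]
orientation: [2.288, 2.153, 0.0]
wrist_force: [0.4, -0.4, 4.0]
gripper_width: 0.115
grasp_force: 40.0
```

Converted, 0.8 mm / 800 = 0.001, 0.4 mm / 800 = 0.0005.

Call:
jog_arm(angular=[[0,0,0],[0,0,0],[0,0,0],[0,0,0]], linear=[[0,0,0.0005],[0,0,0.001],[0,0,0.001],[0,0,0.001]], hand=[0,0,0,0], force=40)

```text
clock: 22.25
position: [0.575, 0.1405, 0.1524]
orientation: [2.288, 2.152, 0.001]
wrist_force: [-1.2, -1.0, 8.9]
gripper_width: 0.112
grasp_force: 40.0
```

The force rose from 4 to 9 N over 0.4 mm, so the button is against its stop. One last look before handing in.

Call:
jog_arm(angular=[[0,0,0],[0,0,0],[0,0,0],[0,0,0]], linear=[[0,0,0],[0,0,0],[0,0,0],[0,0,0]], hand=[0,0,0,0], force=40)

```text
clock: 22.75
position: [0.575, 0.1405, 0.1524]
orientation: [2.288, 2.153, 0.001]
wrist_force: [-2.1, 0.1, 9.4]
gripper_width: 0.107
grasp_force: 40.0
```

```bash
python3 - <<'E'
from h import *
s=snap('wrist','w7'); sc=snap('scene','s7'); st=read_state(); print(st['wrist_force'],st['position'],st['grasp_force'])
o=np.zeros((600,800,3),np.uint8)
o[:,:400]=cv2.resize(s[150:240,230:290],(400,600),interpolation=cv2.INTER_CUBIC)
o[:300,400:]=cv2.resize(sc[90:270,180:420],(400,300)); o[300:,400:]=cv2.resize(sc[171:243,252:348],(400,300))
cv2.imwrite('pics/w7b.png',o)
E
```

```text
[-0.85254512  0.44122887  9.24038719] [0.57496677 0.14053033 0.15239013] 40.005505084991455
```

View pics/w7b.png

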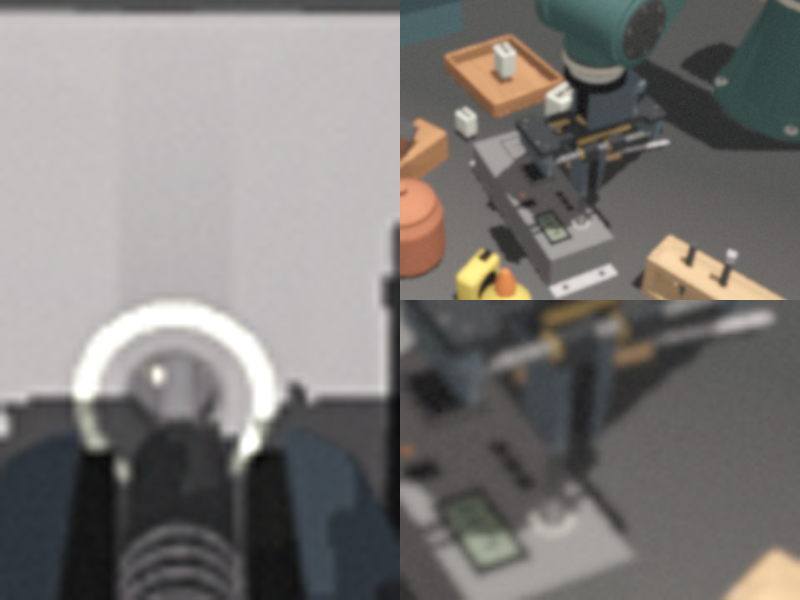

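The pin goes into the ringed hole at (172,390), the charger stands in the tray at (505,60), and the other punches are in the stand.

```bash
python3 -c "
from station import workorder; print(workorder.close_job())"
```

```text
the job is handed in; nothing more can be done
None
```

The job is handed in at about 23 s of the 67 s allowed: the charger stands let go in the tray, and the gripped pin punch holds the reset button against its stop at about 9 N; the judge's verdict was not shown.

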